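# Sweep-test a touch strip and store the result

### The arm

A 6-joint arm with a two-finger parallel gripper is mounted at the origin on the work surface. World frame = base frame: x ahead of the robot, y to its left, z up, the work surface at z = 0. Lengths are in m, angles in rad, forces in N, time in s.
With the tool pointing down it reaches from about 0.375 to 0.925 m from the base axis. Payload 5.7 kg.
Tool frame: the origin (TCP) lies on the centre line of the jaws, within the pads' length; the fingertips stand 25 mm ahead of it and the grasp point (between the pads) lies 6 mm ahead of it (bot.tip_extent is the distance from the TCP to the fingertips, in m); z points along the fingers, y is the line along which they close (so a half turn about z gives the same grasp; the last joint's range is limited). The gripper opens to 85 mm and grips with 20 to 120 N. Pads are 22 mm wide; open, the fingers measure 114 mm over their backs; the gripper's body (76 mm by 85 mm) begins 54 mm behind the grasp point. The pads swing forward as they close: fully open they stand 13 mm farther back than shut.
Start: joints at [-1.417, 0.359, 1.51, -0, 1.272, -0.115], TCP at [0.159, -0.578, 0.256] pointing down, gripper open.
Joint ranges: [-2.97, 2.97], [-1.01, 2.36], [0.21, 2.38], [-0.96, 4.11], [0.2, 2.71], [-2.98, 2.98]. Speed limits (rad/s): [2.39, 2.39, 3.14, 3.14, 3.14, 3.14].

### API

Orientations are given as a unit quaternion [x, y, z, w].
In Python, from station import bot gives the robot as it stands.
- The arm moves only by the shell command python3 -m pendant 'ROWS'. ROWS is JSON, one flat list of numbers, 7 for each row, row after row: the turn, a rotation vector about the tool's x, y, z in rad, then the shift along the tool's x, y, z in cm, then the opening, from 0 (shut) to 1 (fully open). In form: [rx, ry, rz, x, y, z, gripper, rx, ry, rz, x, y, z, gripper, ...]. A call has 1 to 12 rows; each row is the pose to reach, as a shift and turn from the pose commanded when the call began, along the tool's axes at that moment; what a row does not reach only later rows make up. A row lasts 1/12 s, in which the tool goes at most 41.7 mm and 7.16 degrees, less where a joint would pass 70% of its speed; a pose out of reach is approached as far as the arm can. A call with a gripper value outside its range is refused whole. The fingers move at their own pace and stop on an object; the grip force is fixed at half the most. Time passes only in rows, so rows that repeat a pose let the fingers close. It gives the time, the measured TCP pose, the force, the opening and the grip force at its end, in the units of the state.
- bot.state(): the state, without advancing time (a new reading comes with each control period).
- bot.capture(name): name is "scene" or "top"; returns the picture (420x560x3 uint8, red, green, blue); there is no depth.
- bot.camera_model(name): a dict with "mtx" (3x3 intrinsics, pixels), "xyz" and "rotation" of the camera in the world. Camera axes: x right, y up, looking along -z (the intrinsics and any distortion apply to the point x, -y, -z); pixel columns grow to the right and rows downward; lengths in m; the calibration is good to about 2 mm. A picture is of the moment at which its call begins. camera_model takes no time and is no camera call.
- bot.sign_off(): hands the job in; it is judged then, once.
Trained networks look in the newest picture that a camera, given by its name, has taken for a name from the list of things; names that differ only in an ending like _2 or _b are one class to them, and where a whole thing is asked for, a point or a joint stands for the part that bears it (a point fixed in the world has none). Each returns a list of dicts, best first, with "confidence" (0 to 1); they miss things now and then, are a little off and sometimes report something else, mostly with a low value. They report only what shows in the picture. A call takes as long as a camera call.
- bot.cut_out(query, camera): "region" (420x560 bool, what is visible of it) and "bbox" ([left, top, right, bottom] in pixels, round what is visible of it).
- bot.mark_of(query, camera): "xy" ([column, row] in pixels: a listed point, or the origin of a listed thing).
The state is a dict: "t": time; "q": joint angles; "joint_velocities": joint speeds; "effort": joint torques, N m; "ee_pos": TCP position; "ee_rot": TCP orientation; "force": force on the tool from outside, world axes, zero at the start; "torque": the same for the moment, N m; "grip_width": finger opening in m; "gripper_force": force on a finger pad.
Only numpy, scipy, OpenCV 4.12 (cv2) and the standard library are available. Lean on these libraries where they do the work, as an engineer would, in place of code of your own. Each camera call takes 0.05 s, during which the arm holds its last target. There are 200 camera calls.

### The job

Test the touch strip on the red circuit board: with the fingertips pointing down, follow its row of six gold pads in order from the white connector's end to the black chips' end, pausing half a second centred over each pad with the fingertips within a centimetre above it but never touching the board. Then press the red button on the white test box down and let it go. Pick nothing up, and do not touch or shift the loose things lying about.

Things in the scene. Friction and masses are not known exactly. Their poses are not given: they have to be found in the camera images.
- board: fixed dark red circuit board on a grey jig, 206 x 126 mm, top 20 mm above the work surface, any yaw. Origin under its centre, z up, +x runs from the white connector bar (across the end, 60 mm long, 6 mm high) to the end with three black chips (2 mm high). On top six flat gold pads, 18 mm diameter, in a winding row joined in order by a thin white line
- pad1 (a point): centre of the first (start) pad, nearest the white connector bar, on the board's top face (20 mm above the work surface); in the board's frame at x -75 mm, y -12 mm
- pad2 (a point): centre of the second pad, on the board's top face (20 mm above the work surface); in the board's frame at x -50 mm, y 20 mm
- pad3 (a point): centre of the third pad, on the board's top face (20 mm above the work surface); in the board's frame at x -16 mm, y 26 mm
- pad4 (a point): centre of the fourth pad, on the board's top face (20 mm above the work surface); in the board's frame at x 16 mm, y -26 mm
- pad5 (a point): centre of the fifth pad, on the board's top face (20 mm above the work surface); in the board's frame at x 50 mm, y -20 mm
- pad6 (a point): centre of the sixth (last) pad, nearest the three black chips, on the board's top face (20 mm above the work surface); in the board's frame at x 75 mm, y 12 mm
- tester: fixed white test box, 100 x 90 x 36 mm, with a green screen and one red push button on top. Origin at the centre of its underside, x towards the screen, z up. Stands to the left or the right of the board
- store_top (a point): centre of the top face of the red store button (round, 32 mm diameter, on a black housing on the test box), 22 mm above the box top, 58 mm above the work surface; 20 mm from the box's centre, away from the screen. The button is pressed straight down
- store (a joint): travel of the red store button in m: 0 is up, 0.006 is fully down (spring, 1.5 N to start, 5 N fully down, then a hard stop; comes back up by itself)
- relays: fixed black box with four blue relays on top, 100 x 90 x 44 mm, on the other side of the board from the test box; not part of the work. Origin at the centre of its underside
- cap: loose blue cone cap, 20 mm diameter, 24 mm high, standing on the board beside the row; origin at the centre of its underside; leave alone
- standoff: loose steel cylinder, 16 mm diameter, 22 mm high, standing on the board beside the row; origin at the centre of its underside; leave alone
- camera: loose small black camera, 42 x 70 x 50 mm, origin under its body; beyond the board; leave alone
- bracket: loose green printed bracket, 50 x 90 x 51 mm, origin under its centre; beyond the board; leave alone
- jar: loose small jar with a yellow cap, 50 mm diameter, 65 mm high, origin at the centre of its underside; beyond the board; leave alone
- handle: loose purple printed handle standing on a 40 mm square foot, 75 mm high, origin at the centre of its underside; out to the left; leave alone
- driver: loose screwdriver, 170 mm long, handle towards the robot, 26 mm thick, lying out to the right; origin under its middle; leave alone

How it is judged:
On the way, in this order (a step that is already met when the one before it is completed fails the run):
1. the fingertips pause close over gold pad 1 (horizontal distance between the grasp point and pad1 below 0.012 m and z of the grasp point in the frame of pad1 below 0.035 m), for 0.3 s.
2. the fingertips pause close over gold pad 2 (horizontal distance between the grasp point and pad2 below 0.012 m and z of the grasp point in the frame of pad2 below 0.035 m), for 0.3 s.
3. the fingertips pause close over gold pad 3 (horizontal distance between the grasp point and pad3 below 0.012 m and z of the grasp point in the frame of pad3 below 0.035 m), for 0.3 s.
4. the fingertips pause close over gold pad 4 (horizontal distance between the grasp point and pad4 below 0.012 m and z of the grasp point in the frame of pad4 below 0.035 m), for 0.3 s.
5. the fingertips pause close over gold pad 5 (horizontal distance between the grasp point and pad5 below 0.012 m and z of the grasp point in the frame of pad5 below 0.035 m), for 0.3 s.
6. the fingertips pause close over gold pad 6 (horizontal distance between the grasp point and pad6 below 0.012 m and z of the grasp point in the frame of pad6 below 0.035 m), for 0.3 s.
7. the red store button is pressed down (value of joint store above 0.004 m), for 0.1 s.
At the end, for the whole second after the job is handed in: All six pads were visited in order and the button pressed after them; the button is up again (within 1.5 mm), and every loose thing is at rest, upright as it was and within 8 mm of where it started (value of joint store below 0.0015 m and distance of each of cap, standoff, camera, bracket, jar, handle, driver from where it was at the start of the episode below 0.008 m and linear speed of each of cap, standoff, camera, bracket, jar, handle, driver below 0.02 m/s and angle between each of cap, standoff, camera, bracket, jar, handle's own z axis and vertical below 0.2 rad); the robot touches nothing.
It fails at once if the robot touches the red board or its jig (over 1 N) (contact force between any of the fingers, the arm and board above 1 N).
It fails at once if a loose thing is touched (over 1 N) (contact force between any of the fingers, the arm and cap above 1 N or contact force between any of the fingers, the arm and standoff above 1 N or contact force between any of the fingers, the arm and camera above 1 N or contact force between any of the fingers, the arm and bracket above 1 N or contact force between any of the fingers, the arm and jar above 1 N or contact force between any of the fingers, the arm and handle above 1 N or contact force between any of the fingers, the arm and driver above 1 N).
It fails at once if a loose thing is lifted, carried or shifted by more than 8 mm (distance of any of cap, standoff, camera, bracket, jar, handle, driver from where it was at the start of the episode above 0.008 m).
It also fails if it takes over 51 s, if anything falls off the work surface, if the arm or the gripper's body presses on something with over 40 N, if the wrist force passes 120 N, or if a joint passes its speed limit or range.

## Working session

There is one attempt and no reset: what is moved stays moved. The work goes in short steps, Python scripts to look and compute and a shell command to move; the robot and the scene stay as the last step left them, time stands still between calls to the robot, and variables do not carry over. Pictures are saved under pics/ and viewed, at most 10 in all, crops included, and the job is handed in when it is done.

```bash
mkdir -p pics
cat > h.py <<'E'
import numpy as np,cv2
from station import bot
def ray(cam,uv):
    m=bot.camera_model(cam);K=np.array(m["mtx"]);R=np.array(m["rotation"]);o=np.array(m["xyz"])
    d=np.linalg.inv(K)@np.array([uv[0],uv[1],1.]);return o,R@np.array([d[0],-d[1],-d[2]])
def onz(cam,uv,z):
    o,d=ray(cam,uv);return o+d*(z-o[2])/d[2]
E
python3 - <<'E'
from h import *
for c in("top","scene"):
    cv2.imwrite(f"pics/{c}0.png",bot.capture(c)[:,:,::-1])
    m=bot.camera_model(c);print(c,{k:np.round(v,3).tolist() if k in("mtx","xyz","rotation") else v for k,v in m.items()})
    for n,z in [("pad%d"%i,.02) for i in range(1,7)]+[("board",0),("store_top",.058),("tester",0),("relays",0),("cap",.02),("standoff",.02),("camera",0),("bracket",0),("jar",0),("handle",0),("driver",0)]:
        r=bot.mark_of(n,c)
        print(n,[(np.round(q["xy"]).tolist(),round(q["confidence"],2),np.round(onz(c,q["xy"],z)[:2],3).tolist()) for q in r[:2]])
s=bot.state();print(s)
E
```

```text
top {'mtx': [[384.736, 0.0, 278.672], [0.0, 384.736, 210.339], [0.0, 0.0, 1.0]], 'xyz': [0.438, -0.01, 1.015], 'rotation': [0.071, -0.068, -0.697, 0.711]}Traceback (most recent call last):
  File "<stdin>", line 7, in <module>
  File "h.py", line 7, in onz
    o,d=ray(cam,uv);return o+d*(z-o[2])/d[2]
        ~~~^^^^^^^^
  File "h.py", line 5, in ray
    d=np.linalg.inv(K)@np.array([uv[0],uv[1],1.]);return o,R@np.array([d[0],-d[1],-d[2]])
                                                           ~^~~~~~~~~~~~~~~~~~~~~~~~~~~~~
ValueError: matmul: Input operand 1 has a mismatch in its core dimension 0, with gufunc signature (n?,k),(k,m?)->(n?,m?) (size 3 is different from 4)
```

View pics/top0.png

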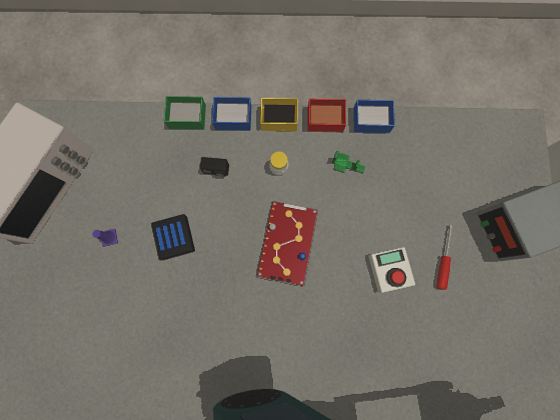

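The top picture shows the board at about (288,245), with its white connector at the far end (295,206). The tester is at (392,270), with its button at (397,277), and the relays are at (173,237). The camera rotation is given as a quaternion, so I'll fix the helper.

```bash
sed -i 's/R=np.array(m\["rotation"\])/R=Rot.from_quat(m["rotation"]).as_matrix()/; 1a from scipy.spatial.transform import Rotation as Rot' h.py
python3 - <<'E'
from h import *
for c in("top","scene"):
    im=bot.capture(c)[:,:,::-1]
    cv2.imwrite(f"pics/{c}1.png",im)
    if c=="top": cv2.imwrite("pics/crop.png",cv2.resize(im[190:300,245:425],None,fx=4,fy=4,interpolation=cv2.INTER_CUBIC))
    m=bot.camera_model(c);print(c,np.round(m["xyz"],3),m.keys())
    for n,z in [("pad%d"%i,.02) for i in range(1,7)]+[("board",0),("store_top",.058),("tester",0),("relays",0),("cap",.02),("standoff",.02),("camera",0),("bracket",0),("jar",0),("handle",0),("driver",0)]:
        r=bot.mark_of(n,c)
        print(n,[(np.round(q["xy"],1).tolist(),round(q["confidence"],2),np.round(onz(c,q["xy"],z)[:2],4).tolist()) for q in r[:2]])
s=bot.state();print({k:np.round(s[k],3).tolist() for k in("t","q","ee_pos","ee_rot","grip_width","force")})
E
```

```text
top [ 0.438 -0.01   1.015] dict_keys(['mtx', 'xyz', 'rotation'])
pad1 [([277.7, 262.1], 0.91, [0.5002, -0.0054]), ([277.8, 242.9], 0.86, [0.5497, -0.0047])]
pad2 [([277.7, 262.1], 0.91, [0.5002, -0.0054]), ([277.8, 242.9], 0.86, [0.5497, -0.0047])]
pad3 [([277.7, 262.1], 0.91, [0.5002, -0.0054]), ([277.8, 242.9], 0.86, [0.5497, -0.0047])]
pad4 [([277.7, 262.1], 0.91, [0.5002, -0.0054]), ([277.8, 242.9], 0.86, [0.5497, -0.0047])]
pad5 [([277.7, 262.1], 0.91, [0.5002, -0.0054]), ([277.8, 242.9], 0.86, [0.5497, -0.0047])]
pad6 [([277.7, 262.1], 0.91, [0.5002, -0.0054]), ([277.8, 242.9], 0.86, [0.5497, -0.0047])]
board [([285.3, 241.6], 0.8, [0.5558, -0.0243])]
store_top [([397.3, 279.0], 0.6, [0.4625, -0.2993]), ([289.6, 213.9], 0.47, [0.6196, -0.0332])]
tester [([389.3, 268.9], 0.71, [0.4896, -0.297])]
relays [([173.3, 236.9], 0.66, [0.5624, 0.2732])]
cap [([390.7, 270.2], 0.62, [0.4854, -0.2948]), ([303.6, 260.9], 0.44, [0.5046, -0.0719])]
standoff [([273.2, 226.3], 0.42, [0.593, 0.0083]), ([174.1, 239.3], 0.16, [0.5537, 0.2651])]
camera [([219.1, 168.5], 0.59, [0.754, 0.1611])]
brack
[... 1025 characters left out ...]
, 0.85, [0.4838, -0.301]), ([284.6, 316.7], 0.51, [0.7752, -0.1997])]
relays [([346.6, 163.0], 0.58, [0.5597, 0.2536])]
cap []
standoff [([297.8, 210.4], 0.56, [0.5943, 0.0181])]
camera [([277.7, 203.7], 0.72, [0.5299, 0.0049]), ([378.6, 218.1], 0.59, [0.7507, 0.1654])]
bracket [([285.4, 312.9], 0.84, [0.7699, -0.1923])]
jar [([338.0, 259.6], 0.94, [0.7602, -0.0051]), ([293.7, 229.3], 0.38, [0.6202, -0.0217])]
handle [([385.6, 133.5], 0.58, [0.5609, 0.4366])]
driver [([133.1, 310.9], 0.84, [0.5274, -0.4375])]
{'t': 1.9, 'q': [-1.417, 0.359, 1.51, 0.0, 1.273, -0.115], 'ee_pos': [0.159, -0.578, 0.256], 'ee_rot': [0.991, 0.134, 0.0, -0.0], 'grip_width': 0.085, 'force': [-0.095, -0.861, -1.335]}
```

View pics/scene1.png

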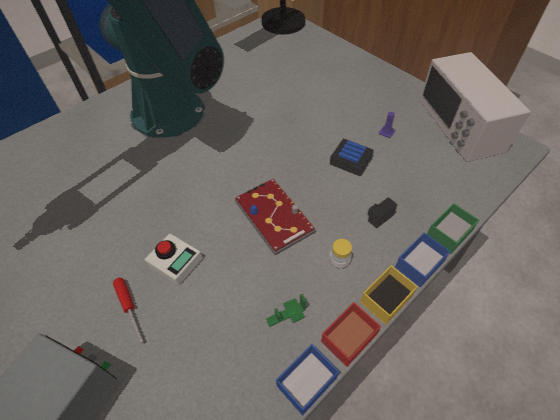

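View pics/crop.png

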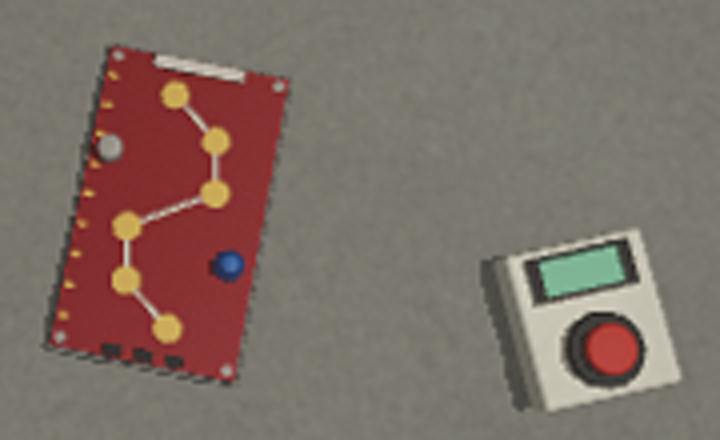

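The crop shows all six pads, from pad1 at crop (175,95), nearest the connector, to pad6 at (167,328). The standoff is at (109,147), the cap at (230,265) and the button at (612,348). Next I'll fit the board pose to the gold blobs from both cameras.

```bash
cat > fit.py <<'E'
from h import *
from scipy.optimize import linear_sum_assignment as lsa
P=np.array([[-75,-12],[-50,20],[-16,26],[16,-26],[50,-20],[75,12]])/1e3
out=[]
for c in("top","scene"):
    im=cv2.imread(f"pics/{c}1.png");hsv=cv2.cvtColor(im,cv2.COLOR_BGR2HSV)
    m=cv2.inRange(hsv,(15,90,110),(35,255,255))
    n,_,st,ce=cv2.connectedComponentsWithStats(m)
    W=np.array([onz(c,ce[i],.02)[:2] for i in range(1,n) if st[i,4]>=12])
    W=W[np.linalg.norm(W-[.55,-.03],axis=1)<.12]
    T=np.array([.55,-.03]);yaw=np.pi+.15
    for _ in range(20):
        R=np.array([[np.cos(yaw),-np.sin(yaw)],[np.sin(yaw),np.cos(yaw)]])
        Q=P@R.T+T
        a,b=lsa(np.linalg.norm(Q[:,None]-W[None],axis=2))
        p=P[a]-P[a].mean(0);w=W[b]-W[b].mean(0)
        yaw=np.arctan2((p[:,0]*w[:,1]-p[:,1]*w[:,0]).sum(),(p*w).sum())
        R=np.array([[np.cos(yaw),-np.sin(yaw)],[np.sin(yaw),np.cos(yaw)]]);T=W[b].mean(0)-R@P[a].mean(0)
    Q=P@R.T+T;print(c,len(W),T.round(4),round(yaw,3),"res mm",(1e3*np.linalg.norm(Q[a]-W[b],axis=1)).round(1));out.append(Q)
    rd=cv2.inRange(hsv,(0,150,120),(6,255,255))|cv2.inRange(hsv,(174,150,120),(180,255,255))
    n,_,st,ce=cv2.connectedComponentsWithStats(rd)
    for i in range(1,n):
        x=onz(c,ce[i],.058)
        if st[i,4]>20 and np.linalg.norm(x[:2]-[.463,-.298])<.04: print("button",ce[i].round(1),x.round(4),st[i,4])
print(np.mean(out,0).round(4).tolist(), (out[0]-out[1])[0]*1e3)
print(bot.tip_extent)
E
python3 fit.py
```

```text
top 6 [ 0.5523 -0.0293] 2.962 res mm [0.2 0.1 0.4 0.4 0.2 0.4]
button [397.6 276.8] [ 0.4678 -0.3003  0.058 ] 125
scene 6 [ 0.5527 -0.0301] 2.967 res mm [0.6 0.3 0.4 0.3 0.2 0. ]
button [163.4 246.5] [ 0.4703 -0.3029  0.058 ] 119
[[0.6285, -0.0311], [0.5982, -0.0582], [0.5637, -0.0581], [0.5413, -0.0013], [0.5068, -0.0012], [0.4766, -0.0283]] [-0.43039501  0.44238337]
0.025
```

```bash
python3 -m pendant '[0,0,0,0,0,-4,0, 0,0,0,0,0,-4,0]'; python3 -c "
from h import *
print(bot.tip_extent)"
```

```text
t: 2.07
ee_pos: [0.1598, -0.5811, 0.3017]
ee_rot: [0.991, 0.134, 0.0, 0.004]
force: [0.1, -1.6, 1.1]
grip_width: 0.0639
gripper_force: 0.0
0.025
```

```bash
cat > go.py <<'E'
from h import *
import sys
s=bot.state();R=Rot.from_quat(s["ee_rot"])
print(s["t"],np.round(s["ee_pos"],4),np.round(s["ee_rot"],4),s["grip_width"])
P=[(.6285,-.0311),(.5982,-.0582),(.5637,-.0581),(.5413,-.0013),(.5068,-.0012),(.4766,-.0283),(.468,-.301)]
z=float(sys.argv[1])
for p in P: print(p,(100*R.inv().apply(np.r_[p,z]-s["ee_pos"])).round(2))
E
python3 -m pendant '[0,0,0,0,0,0,0,0,0,0,0,0,0,0,0,0,0,0,0,0,0]'; python3 go.py 0.15
```

```text
t: 2.32
ee_pos: [0.1592, -0.5779, 0.2955]
ee_rot: [0.991, 0.134, -0.0, -0.001]
force: [-0.4, 0.2, -0.2]
grip_width: 0.0258
gripper_force: 0.0
2.3167 [ 0.1592 -0.5779  0.2955] [ 9.91e-01  1.34e-01 -0.00e+00 -7.00e-04] 0.02578425529215146
(0.6285, -0.0311) [ 59.76 -40.23  14.62]
(0.5982, -0.0582) [ 56.12 -38.42  14.62]
(0.5637, -0.0581) [ 52.8  -39.35  14.62]
(0.5413, -0.0013) [ 52.14 -45.42  14.63]
(0.5068, -0.0012) [ 48.82 -46.34  14.63]
(0.4766, -0.0283) [ 45.19 -44.53  14.63]
(0.468, -0.301) [ 37.12 -18.47  14.59]
```

```bash
python3 -m pendant '[0,0,0,30,-20,5,0,0,0,0,30,-20,5,0,0,0,0,30,-20,5,0,0,0,0,30,-20,5,0,0,0,0,30,-20,5,0,0,0,0,30,-20,5,0,0,0,0,30,-20,5,0,0,0,0,30,-20,5,0,0,0,0,30,-20,5,0,0,0,0,30,-20,5,0,0,0,0,30,-20,5,0,0,0,0,30,-20,5,0]'
python3 go.py 0.1
```

```text
t: 3.32
ee_pos: [0.395, -0.306, 0.2458]
ee_rot: [0.991, 0.134, -0.001, -0.0]
force: [-0.9, -0.3, -0.9]
grip_width: -0.0002
gripper_force: 0.0
3.3167 [ 0.395  -0.306   0.2458] [ 9.909e-01  1.344e-01 -5.000e-04 -2.000e-04] -0.00020382271462350557
(0.6285, -0.0311) [ 29.84 -20.27  14.56]
(0.5982, -0.0582) [ 26.2  -18.46  14.57]
(0.5637, -0.0581) [ 22.88 -19.39  14.57]
(0.5413, -0.0013) [ 22.23 -25.46  14.57]
(0.5068, -0.0012) [ 18.91 -26.39  14.58]
(0.4766, -0.0283) [ 15.27 -24.58  14.58]
(0.468, -0.301) [ 7.18  1.47 14.57]
```

```bash
python3 -m pendant '[0,0,0,29.8,-20.3,10,0,0,0,0,29.8,-20.3,10,0,0,0,0,29.8,-20.3,10,0,0,0,0,29.8,-20.3,10,0,0,0,0,29.8,-20.3,10,0,0,0,0,29.8,-20.3,10,0,0,0,0,29.8,-20.3,10,0,0,0,0,29.8,-20.3,10,0,0,0,0,29.8,-20.3,10,0,0,0,0,29.8,-20.3,14.6,0,0,0,0,29.8,-20.3,14.6,0,0,0,0,29.8,-20.3,14.6,0]'
python3 -m pendant '[0,0,0,0,0,0,0,0,0,0,0,0,0,0]'
python3 go.py 0.053
python3 - <<'E'
from h import *
im=bot.capture("scene")[:,:,::-1].copy()
p=bot.state()["ee_pos"];m=bot.camera_model("scene");K=m["mtx"];R=Rot.from_quat(m["rotation"])
def px(X):
    d=R.inv().apply(np.array(X)-m["xyz"]);d=np.array([d[0],-d[1],-d[2]]);u=np.array(K)@d;return u[:2]/u[2]
c=cv2.resize(im[120:270,200:400],None,fx=4,fy=4,interpolation=cv2.INTER_CUBIC)
for dz,col in((.025,(0,255,0)),(.038,(255,0,255))):
    u=(px(p-[0,0,dz])-[200,120])*4;print(dz,u);cv2.circle(c,tuple(int(v) for v in u),3,col,-1)
cv2.imwrite("pics/near.png",c)
E
```

```text
t: 4.32
ee_pos: [0.6264, -0.032, 0.0975]
ee_rot: [0.991, 0.134, -0.003, -0.001]
force: [-0.4, -0.1, -0.0]
grip_width: 0.0001
gripper_force: 0.0
t: 4.48
ee_pos: [0.6295, -0.0329, 0.102]
ee_rot: [0.991, 0.133, 0.001, 0.0]
force: [0.0, -0.5, -0.4]
grip_width: -0.0001
gripper_force: 0.0
4.4833 [ 0.6295 -0.0329  0.102 ] [9.911e-01 1.330e-01 1.000e-03 4.000e-04] -5.0631556812010755e-05
(0.6285, -0.0311) [-0.06 -0.2   4.9 ]
(0.5982, -0.0582) [-3.7   1.61  4.9 ]
(0.5637, -0.0581) [-7.02  0.69  4.89]
(0.5413, -0.0013) [-7.69 -5.38  4.88]
(0.5068, -0.0012) [-11.01  -6.3    4.88]
(0.4766, -0.0283) [-14.64  -4.48   4.87]
(0.468, -0.301) [-22.66  21.6    4.88]
0.025 [373.01483118 386.50012725]
0.038 [372.97619342 398.80112598]
```

View pics/near.png

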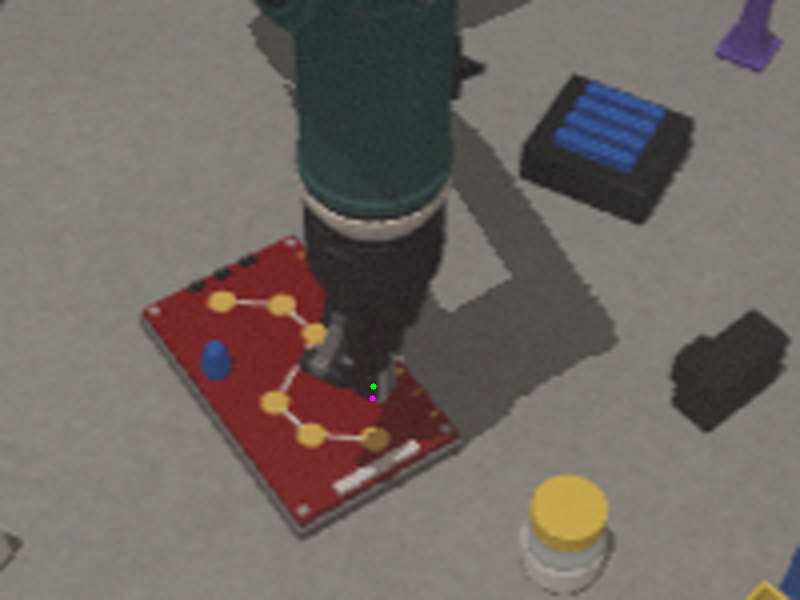

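The picture shows the closed fingers right over pad1 (pad at (376,438)). The lowest visible edge is at about (378,402), which fits tips 25 mm ahead of the TCP and not 38. I'll read the settled pose and then descend.

```bash
python3 -m pendant '[0,0,0,0,0,0,0,0,0,0,0,0,0,0,0,0,0,0,0,0,0,0,0,0,0,0,0,0]'; python3 go.py 0.055
```

```text
t: 4.87
ee_pos: [0.629, -0.0313, 0.101]
ee_rot: [0.991, 0.134, 0.0, 0.0]
force: [0.5, 1.1, 0.5]
grip_width: -0.0003
gripper_force: 0.0
4.8667 [ 0.629  -0.0313  0.101 ] [9.910e-01 1.338e-01 5.000e-04 1.000e-04] -0.00027104500751499175
(0.6285, -0.0311) [-0.05 -0.03  4.6 ]
(0.5982, -0.0582) [-3.69  1.78  4.6 ]
(0.5637, -0.0581) [-7.01  0.85  4.59]
(0.5413, -0.0013) [-7.66 -5.22  4.59]
(0.5068, -0.0012) [-10.99  -6.14   4.59]
(0.4766, -0.0283) [-14.62  -4.33   4.59]
(0.468, -0.301) [-22.68  21.73   4.59]
```

```bash
python3 -m pendant '[0,0,0,0,0,1.5,0,0,0,0,0,0,3,0,0,0,0,0,0,4,0,0,0,0,0,0,4.5,0,0,0,0,0,0,4.6,0,0,0,0,0,0,4.6,0,0,0,0,0,0,4.6,0,0,0,0,0,0,4.6,0,0,0,0,0,0,4.6,0,0,0,0,0,0,4.6,0,0,0,0,0,0,4.6,0,0,0,0,0,0,4.6,0]'; python3 go.py 0.055
python3 - <<'E'
from h import *
im=bot.capture("scene")[:,:,::-1]
cv2.imwrite("pics/near2.png",cv2.resize(im[180:255,250:350],None,fx=8,fy=8,interpolation=cv2.INTER_CUBIC))
E
```

```text
t: 5.87
ee_pos: [0.629, -0.0311, 0.0545]
ee_rot: [0.991, 0.134, 0.0, 0.0]
force: [-0.5, 0.1, 0.2]
grip_width: 0.0
gripper_force: 0.0
5.8667 [ 0.629  -0.0311  0.0545] [9.91e-01 1.34e-01 2.00e-04 0.00e+00] 6.303636609778581e-06
(0.6285, -0.0311) [-0.04 -0.01 -0.05]
(0.5982, -0.0582) [-3.68  1.8  -0.05]
(0.5637, -0.0581) [-7.01  0.87 -0.05]
(0.5413, -0.0013) [-7.66 -5.2  -0.05]
(0.5068, -0.0012) [-10.98  -6.13  -0.05]
(0.4766, -0.0283) [-14.61  -4.32  -0.05]
(0.468, -0.301) [-22.68  21.75  -0.05]
```

View pics/near2.png

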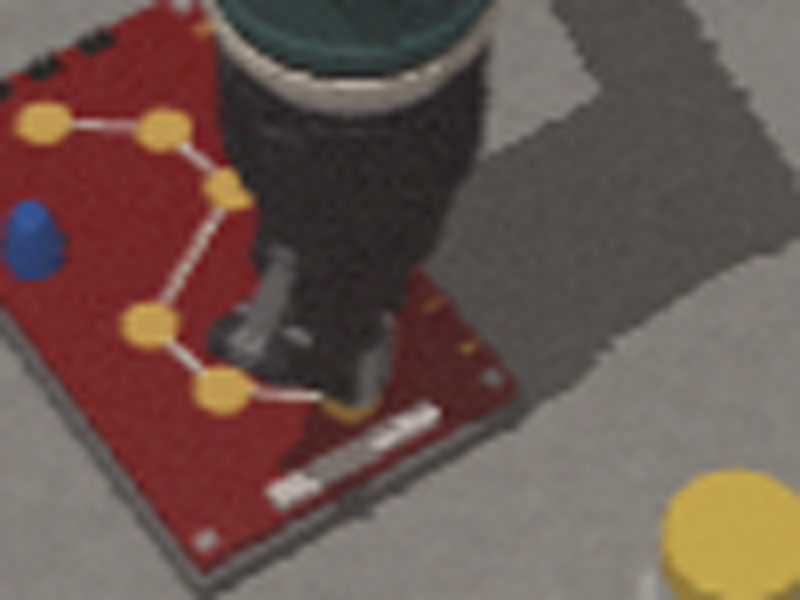

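The fingertips are centred just above pad1 (about (350,400)) with a visible gap and no contact force. I'll hold there a little longer, then visit pads 2 and 3.

```bash
python3 -m pendant '[0,0,0,0,0,0,0,0,0,0,0,0,0,0,0,0,0,-1.2,0.6,0,0,0,0,0,-2.4,1.2,0,0,0,0,0,-3.7,1.8,0,0,0,0,0,-3.7,1.8,0,0,0,0,0,-3.7,1.8,0,0,0,0,0,-3.7,1.8,0,0,0,0,0,-3.7,1.8,0,0,0,0,0,-3.7,1.8,0,0,0,0,0,-3.7,1.8,0,0,0,0,0,-3.7,1.8,0,0]'
python3 -m pendant '[0,0,0,0,0,0,0,0,0,0,0,0,0,0,0,0,0,-1.1,-0.3,0,0,0,0,0,-2.2,-0.6,0,0,0,0,0,-3.3,-0.9,0,0,0,0,0,-3.3,-0.9,0,0,0,0,0,-3.3,-0.9,0,0,0,0,0,-3.3,-0.9,0,0,0,0,0,-3.3,-0.9,0,0,0,0,0,-3.3,-0.9,0,0,0,0,0,-3.3,-0.9,0,0,0,0,0,-3.3,-0.9,0,0]'
python3 go.py 0.055
```

```text
t: 6.92
ee_pos: [0.5982, -0.058, 0.0543]
ee_rot: [0.991, 0.134, 0.0, -0.0]
force: [0.3, 0.5, 0.7]
grip_width: -0.0
gripper_force: 0.0
t: 7.92
ee_pos: [0.5641, -0.0583, 0.0543]
ee_rot: [0.991, 0.134, 0.0, -0.0]
force: [-0.6, -0.1, -1.1]
grip_width: 0.0
gripper_force: 0.0
7.9167 [ 0.5641 -0.0583  0.0543] [ 9.910e-01  1.341e-01  1.000e-04 -0.000e+00] 1.5474957599495718e-06
(0.6285, -0.0311) [ 6.93 -0.91 -0.07]
(0.5982, -0.0582) [ 3.29  0.89 -0.07]
(0.5637, -0.0581) [-0.03 -0.03 -0.07]
(0.5413, -0.0013) [-0.68 -6.1  -0.07]
(0.5068, -0.0012) [-4.   -7.03 -0.07]
(0.4766, -0.0283) [-7.64 -5.22 -0.07]
(0.468, -0.301) [-15.71  20.84  -0.07]
```

```bash
python3 -m pendant '[0,0,0,0,0,0,0,0,0,0,-0.2,-1.5,0,0,0,0,0,-0.4,-3,0,0,0,0,0,-0.5,-4.6,0,0,0,0,0,-0.7,-6.1,0,0,0,0,0,-0.7,-6.1,0,0,0,0,0,-0.7,-6.1,0,0,0,0,0,-0.7,-6.1,0,0,0,0,0,-0.7,-6.1,0,0,0,0,0,-0.7,-6.1,0,0,0,0,0,-0.7,-6.1,0,0,0,0,0,-0.7,-6.1,0,0]'
python3 -m pendant '[0,0,0,0,0,0,0,0,0,0,0,0,0,0,0,0,0,-1.1,-0.3,0,0,0,0,0,-2.2,-0.6,0,0,0,0,0,-3.3,-0.9,0,0,0,0,0,-3.3,-0.9,0,0,0,0,0,-3.3,-0.9,0,0,0,0,0,-3.3,-0.9,0,0,0,0,0,-3.3,-0.9,0,0,0,0,0,-3.3,-0.9,0,0,0,0,0,-3.3,-0.9,0,0,0,0,0,-3.3,-0.9,0,0]'
python3 -m pendant '[0,0,0,0,0,0,0,0,0,0,-1.2,0.6,0,0,0,0,0,-2.4,1.2,0,0,0,0,0,-3.6,1.8,0,0,0,0,0,-3.6,1.8,0,0,0,0,0,-3.6,1.8,0,0,0,0,0,-3.6,1.8,0,0,0,0,0,-3.6,1.8,0,0,0,0,0,-3.6,1.8,0,0,0,0,0,-3.6,1.8,0,0,0,0,0,-3.6,1.8,0,0,0,0,0,-3.6,1.8,0,0]'
python3 go.py 0.12
```

```text
t: 8.92
ee_pos: [0.541, -0.0018, 0.0543]
ee_rot: [0.991, 0.134, 0.0, -0.0]
force: [0.1, 0.4, 0.6]
grip_width: 0.0001
gripper_force: 0.0
t: 9.92
ee_pos: [0.507, -0.0015, 0.0543]
ee_rot: [0.991, 0.134, 0.0, -0.0]
force: [0.3, -0.5, -0.5]
grip_width: 0.0001
gripper_force: 0.0
t: 10.92
ee_pos: [0.4768, -0.0282, 0.0543]
ee_rot: [0.991, 0.134, 0.0, -0.0]
force: [-0.4, 0.5, -0.3]
grip_width: -0.0002
gripper_force: 0.0
10.9167 [ 0.4768 -0.0282  0.0543] [ 9.910e-01  1.342e-01  0.000e+00 -1.000e-04] -0.00021770547707803352
(0.6285, -0.0311) [14.55  4.31 -6.57]
(0.5982, -0.0582) [10.9   6.12 -6.57]
(0.5637, -0.0581) [ 7.58  5.19 -6.57]
(0.5413, -0.0013) [ 6.93 -0.88 -6.57]
(0.5068, -0.0012) [ 3.61 -1.81 -6.57]
(0.4766, -0.0283) [-0.02  0.   -6.57]
(0.468, -0.301) [-8.1  26.06 -6.57]
```

```bash
python3 -m pendant '[0,0,0,0,0,0,0,0,0,0,0,0,-4,0,0,0,0,0,0,-8,0,0,0,0,0,0,-8,0,0,0,0,-8.1,26.1,-8,0,0,0,0,-8.1,26.1,-8,0,0,0,0,-8.1,26.1,-8,0,0,0,0,-8.1,26.1,-8,0,0,0,0,-8.1,26.1,-8,0,0,0,0,-8.1,26.1,-8,0,0,0,0,-8.1,26.1,-8,0,0,0,0,-8.1,26.1,-8,0]'
python3 -m pendant '[0,0,0,0,0,0,0,0,0,0,0,0,0,0,0,0,0,0,0,0,0,0,0,0,0,0,0,0,0,0,0,0,0,0,0]'
python3 go.py 0.093
python3 - <<'E'
from h import *
im=bot.capture("scene")[:,:,::-1]
cv2.imwrite("pics/btn.png",cv2.resize(im[170:290,100:260],None,fx=5,fy=5,interpolation=cv2.INTER_CUBIC))
E
```

```text
t: 11.92
ee_pos: [0.4687, -0.3074, 0.1347]
ee_rot: [0.991, 0.132, 0.001, 0.002]
force: [-0.4, -1.4, 0.5]
grip_width: -0.0003
gripper_force: 0.0
t: 12.33
ee_pos: [0.4679, -0.3003, 0.1343]
ee_rot: [0.991, 0.135, -0.0, -0.0]
force: [0.4, -0.6, -0.5]
grip_width: -0.0003
gripper_force: 0.0
12.3333 [ 0.4679 -0.3003  0.1343] [ 9.909e-01  1.348e-01 -1.000e-04 -2.000e-04] -0.0003219941940578504
(0.6285, -0.0311) [ 22.66 -21.65   4.14]
(0.5982, -0.0582) [ 19.02 -19.85   4.14]
(0.5637, -0.0581) [ 15.7  -20.78   4.14]
(0.5413, -0.0013) [ 15.05 -26.85   4.14]
(0.5068, -0.0012) [ 11.73 -27.78   4.15]
(0.4766, -0.0283) [  8.1  -25.98   4.15]
(0.468, -0.301) [-0.01  0.07  4.13]
```

View pics/btn.png

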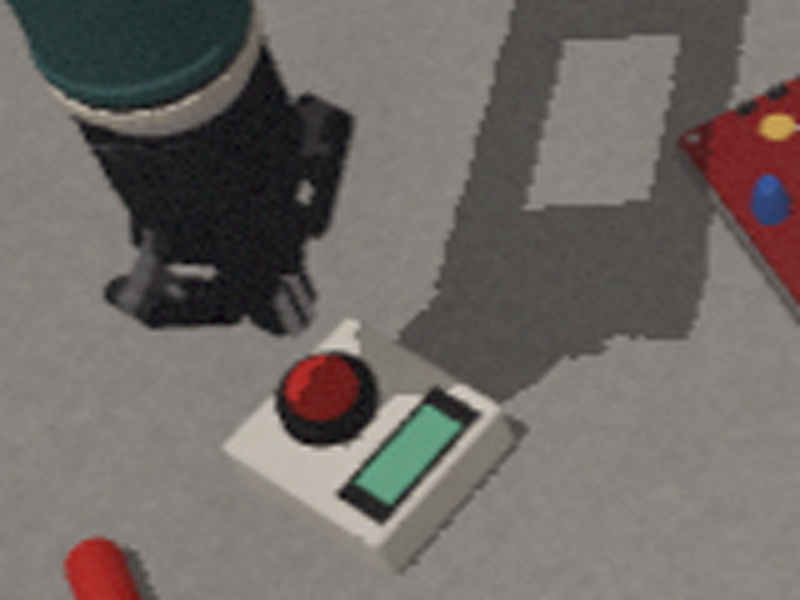

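The picture shows the closed fingers above the red button (button at about (322,385), tips at about (285,330)), with nothing else near. I'll press in steps.

```bash
python3 -m pendant '[0,0,0,0,0.1,2,0,0,0,0,0,0.1,4,0,0,0,0,0,0.1,4.6,0,0,0,0,0,0.1,4.6,0,0,0,0,0,0.1,4.6,0,0,0,0,0,0.1,4.6,0]'
python3 -m pendant '[0,0,0,0,0,0.4,0,0,0,0,0,0,0.8,0,0,0,0,0,0,1,0,0,0,0,0,0,1,0,0,0,0,0,0,1,0,0,0,0,0,0,1,0]'; python3 go.py 0.078
```

```text
t: 12.88
ee_pos: [0.4687, -0.3027, 0.0891]
ee_rot: [0.991, 0.134, 0.0, 0.0]
force: [0.7, 0.4, 1.0]
grip_width: -0.0
gripper_force: 0.0
t: 13.38
ee_pos: [0.4689, -0.3031, 0.0788]
ee_rot: [0.991, 0.134, 0.001, 0.001]
force: [2.9, -1.7, 4.2]
grip_width: -0.0
gripper_force: 1.9
13.3833 [ 0.4689 -0.3031  0.0788] [9.910e-01 1.339e-01 7.000e-04 7.000e-04] -1.7437879785329474e-05
(0.6285, -0.0311) [ 22.6  -21.99   0.08]
(0.5982, -0.0582) [ 18.96 -20.18   0.08]
(0.5637, -0.0581) [ 15.64 -21.11   0.07]
(0.5413, -0.0013) [ 14.99 -27.18   0.06]
(0.5068, -0.0012) [ 11.66 -28.1    0.05]
(0.4766, -0.0283) [  8.03 -26.29   0.05]
(0.468, -0.301) [-0.03 -0.23  0.08]
```

```bash
python3 -m pendant '[0,0,0,0,0,0.1,0,0,0,0,0,0,0.2,0,0,0,0,0,0,0.25,0,0,0,0,0,0,0.25,0,0,0,0,0,0,0.25,0,0,0,0,0,0,0.25,0,0,0,0,0,0,0.25,0]'
python3 -m pendant '[0,0,0,0,0,-0.5,0,0,0,0,0,0,-2,0,0,0,0,0,0,-5,0,0,0,0,0,0,-9,0,0,0,0,0,0,-9,0,0,0,0,0,0,-9,0,0,0,0,0,0,-9,0,0,0,0,0,0,-9,0]'
```

```text
t: 13.97
ee_pos: [0.469, -0.3032, 0.077]
ee_rot: [0.991, 0.134, 0.001, 0.001]
force: [0.5, -0.5, 12.1]
grip_width: -0.0003
gripper_force: 6.2
t: 14.63
ee_pos: [0.4667, -0.3014, 0.1642]
ee_rot: [0.991, 0.134, -0.001, -0.001]
force: [-0.2, 0.0, -0.1]
grip_width: 0.0
gripper_force: 0.0
```

The force rose to 12 N at the stop, so the button went fully down, and the arm has now lifted clear. All pads were visited in order, so I'll hand in.

```bash
python3 -c "
from station import bot
print(bot.sign_off())"
```

```text
the job is handed in; nothing more can be done
None
```

I paused over all six gold pads in order without touching the board, then pressed the red button to its stop and released it. The job is handed in at about 15 s of the 51 s allowed, and no verdict came back.

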